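# Flush the rinse line with the push-pull valve knob

### The arm

A 6-joint arm with a two-finger parallel gripper is mounted at the origin on a cart in front of the work surface, level with it; the furniture and walls round the work are solid. World frame = base frame: x ahead of the robot, y to its left, z up, the work surface at z = 0. Lengths are in m, angles in rad, forces in N, time in s.
With the tool pointing down it reaches from about 0.375 to 0.9 m from the base axis. Payload 3.1 kg.
Tool frame: the origin (TCP) lies midway between the tips of the shut fingers; the grasp point (between the pads) lies 19 mm behind it; z points along the fingers, y is the line along which they close (so a half turn about z gives the same grasp; the last joint's range is limited). The gripper opens to 85 mm and grips with 20 to 120 N. Pads are 22 mm wide; open, the fingers measure 114 mm over their backs; the gripper's body (76 mm by 85 mm) begins 54 mm behind the grasp point. The pads swing forward as they close: fully open they stand 13 mm farther back than shut.
Start: joints at [-1.288, 0.527, 1.433, -0, 1.181, -0.178], TCP at [0.278, -0.559, 0.231] pointing down, gripper open.
Joint ranges: [-3.08, 3.08], [-0.75, 2.2], [0.22, 2.44], [-1.43, 4.57], [0, 2.65], [-2.85, 2.85]. Speed limits (rad/s): [2.79, 2.79, 3.14, 3.14, 3.14, 3.14].

### API

Orientations are given as a unit quaternion [x, y, z, w].
In Python, from station import manip gives the robot as it stands.
- The arm moves only by the tool step_arm, never from a script. Its argument "targets" is text: rows parted by semicolons, each of 4 numbers parted by spaces: the shift along the tool's x, y, z in mm, then the turn about the tool's z in degrees. A call has 1 to 12 rows; each row is the pose to reach, as a shift and turn from the pose commanded when the call began, along the tool's axes at that moment; what a row does not reach only later rows make up. A row lasts 1/10 s, in which the tool goes at most 50 mm and 8.59 degrees, less where a joint would pass 70% of its speed; a pose out of reach is approached as far as the arm can. A call with a gripper value outside its range is refused whole. "gripper" is the closure, from 0 (fully open) to 1 (shut), set as the call begins (left out, the last holds). The fingers move at their own pace and stop on an object; "squeeze" is the grip in N (left out, the last holds). Time passes only in rows, so rows that repeat a pose let the fingers close. It gives the time, the measured TCP pose, the force, the opening and the grip force at its end, in the units of the state.
- manip.sense(): the state, without advancing time (a new reading comes with each control period).
- manip.snapshot(name): name is "scene" or "side" or "wrist"; returns the picture (400x640x3 uint8, red, green, blue); there is no depth.
- manip.get_calibration(name): a dict with "fov_y" (degrees; the focal length in pixels is half the picture's height over the tangent of half this angle, whatever the lens; pixels are square), "cx", "cy" (the principal point, pixels), "extrinsics" (4x4, takes a point from camera to world coordinates); the wrist camera has in their place "tool_from_camera" (4x4, takes a point from camera to tool coordinates, whose origin is the TCP and whose axes are the flange's). Camera axes: x right, y down, z forward; pixel columns grow to the right and rows downward; lengths in m; the calibration is good to about 2 mm. A picture is of the moment at which its call begins: read the wrist's pose just before it. get_calibration takes no time and is no camera call.
- manip.sign_off(): hands the job in; it is judged then, once.
Trained networks look in the newest picture that a camera, given by its name, has taken for a name from the list of things; names that differ only in an ending like _2 or _b are one class to them, and where a whole thing is asked for, a point or a joint stands for the part that bears it (a point fixed in the world has none). Each returns a list of dicts, best first, with "p" (0 to 1); they miss things now and then, are a little off and sometimes report something else, mostly with a low value. They report only what shows in the picture. A call takes as long as a camera call.
- manip.recognise(camera, query): "position" ([column, row] in pixels, amid what is visible of it).
- manip.masks_of(camera, query): "pixels" (400x640 bool, what is visible of it) and "position" ([column, row] in pixels, amid what is visible of it).
- manip.mark_of(camera, query): "position" ([column, row] in pixels: a listed point, or the origin of a listed thing).
The state is a dict: "t": time; "q": joint angles; "qd": joint speeds; "tau": joint torques, N m; "tcp_pos": TCP position; "tool_rot": TCP orientation; "force": force on the tool from outside, world axes, zero at the start; "ft_torque": the same for the moment, N m; "finger_gap": opening from 0.0 (shut) to 1.0 (fully open); "gripper_force": force on a finger pad.
Only numpy, scipy, OpenCV 4.12 (cv2) and the standard library are available. Lean on these libraries where they do the work, as an engineer would, in place of code of your own. Each camera call takes 0.05 s, during which the arm holds its last target. There are 200 camera calls.

### The job

Flush the rinse line: on the valve unit with the round knob, pull the knob straight out until it snaps into its on position and let go of it, leaving it standing out by itself for at least two seconds; then push it back in, fully home. Leave the bar handle of the other unit pushed in, and do not shift or tip the timer, the bottles or the dish standing around.

Things in the scene. Friction and masses are not known exactly. Their poses are not given: they have to be found in the camera images.
- flush_unit: The valve unit to use: grey box 70 deep (its x) x 90 wide x 108 mm tall on a dark foot plate 94 x 112 x 8 mm, fixed to the table. Origin: centre of the underside. Its front panel, 37 mm ahead of the origin, faces its own -x, roughly to the robot. The round knob's axis is level along the unit's x, 72 mm above the table. Left or right of the other unit, which has a bar handle.
- flush_knob (a joint): Travel of the round knob in m: 0 fully in (off), 0.028 fully out (on); it moves straight along the unit's -x. An over-centre detent holds it at either end: about 8 N is needed to pull it out or push it in; past half travel it snaps the rest of the way by itself and stays there, also when let go.
- flush_knob_grip (a point): Mid-barrel point on the round knob's axis; moves with it; axes as flush_unit (-x is out). Black knob: barrel 42 mm in diameter, 30 mm long, centred here, then a flange 52 mm in diameter, 8 mm thick, whose flat front face is 23 mm ahead (-x) of here. Panel 31 mm behind this point when in; a collar (33 mm in diameter) stands 10 mm off the panel round the 14 mm stem.
- vacuum_unit: The other valve unit, same box, same foot, same origin; on its front a black bar handle (level, across the unit, 78 mm long, 18 mm thick, 34 mm off the panel when in) in place of the round knob. Not to be used.
- vacuum_bar (a joint): Travel of the bar handle in m: 0 fully in, 0.028 out. Starts fully in and must stay in.
- brown_bottle: Brown dropper bottle standing between the units, 33 mm in diameter, 102 mm tall; origin at the centre of its underside. Loose bystander.
- lab_timer: White timer lying flat, 66 x 66 x 19 mm; origin at the centre of its underside. Loose bystander in front of the units.
- petri_dish: Clear round dish, 63 mm in diameter, 16 mm high; origin at the centre of its underside. Loose bystander.
- dropper_bottle: White dropper bottle with a coloured cap, 24 mm in diameter, 68 mm tall; origin at the centre of its underside. Loose bystander.

How it is judged:
On the way:
1. the round knob stands out at its on position, let go by the fingers (value of joint flush_knob above 0.023 m and contact force between the fingers and flush_unit below 0.3 N), for 1.5 s.
At the end, for the whole second after the job is handed in: After having stood out by itself (more than 23 mm, for 1.5 s), the round knob is fully home again (within 4 mm) and stays there; the bar handle is in (within 4 mm) (value of joint each of flush_knob, vacuum_bar below 0.004 m); the robot touches nothing.
It fails at once if the bar handle of the other unit is pulled out by more than 6 mm (value of joint vacuum_bar above 0.006 m).
It fails at once if a bystander is shifted by more than 25 mm (distance of any of brown_bottle, lab_timer, petri_dish, dropper_bottle from where it was at the start of the episode above 0.025 m).
It fails at once if a bottle is tipped over (angle between any of brown_bottle, dropper_bottle's own z axis and vertical above 0.5 rad).
It also fails if it takes over 45 s, if anything falls off the work surface, if the arm or the gripper's body presses on something with over 40 N, if the wrist force passes 120 N, or if a joint passes its speed limit or range.

## Working session

There is one attempt and no reset: what is moved stays moved. The work goes in short steps, Python scripts to look and compute and a tool call to move; the robot and the scene stay as the last step left them, time stands still between calls to the robot, and variables do not carry over. Pictures are saved under pics/ and viewed, at most 10 in all, crops included, and the job is handed in when it is done.

Besides the shell and the picture viewer there is one more tool, called in YAML: its name, and indented under it one key for each argument. step_arm: Moves the arm, as the interface text tells. Its arguments: {"type":"object","properties":{"targets":{"type":"string"},"gripper":{"type":"number"},"squeeze":{"type":"number"}},"required":["targets"]}

```bash
mkdir -p pics
cat > h.py <<'E'
import numpy as np, cv2
from station import manip
from scipy.spatial.transform import Rotation as R
def cam(n):
    c=manip.get_calibration(n); f=200/np.tan(np.radians(c['fov_y'])/2)
    if 'extrinsics' in c: T=np.array(c['extrinsics'])
    else:
        s=manip.sense(); T=np.eye(4); T[:3,:3]=R.from_quat(s['tool_rot']).as_matrix(); T[:3,3]=s['tcp_pos']; T=T@np.array(c['tool_from_camera'])
    return f,c['cx'],c['cy'],T
def ray(n,p):
    f,cx,cy,T=cam(n); d=T[:3,:3]@np.array([(p[0]-cx)/f,(p[1]-cy)/f,1]); return T[:3,3],d/np.linalg.norm(d)
def onz(n,p,z):
    o,d=ray(n,p); return o+d*(z-o[2])/d[2]
def tri(a,pa,b,pb):
    o,d=ray(a,pa);q,e=ray(b,pb); s=np.linalg.lstsq(np.c_[d,-e],q-o,rcond=None)[0]
    A=o+d*s[0];B=q+e*s[1]; return (A+B)/2,np.linalg.norm(A-B)
E
cat > a.py <<'E'
from h import *
np.set_printoptions(precision=4,suppress=True)
ims=[]
for n in('scene','side'):
    im=manip.snapshot(n); cv2.imwrite(f'pics/{n}0.png',im[:,:,::-1])
    print(n,cam(n))
P={}
for q in('flush_unit','flush_knob_grip','vacuum_unit','brown_bottle','lab_timer','petri_dish','dropper_bottle'):
    for n in('scene','side'):
        r=manip.mark_of(n,q)[:2]
        print(q,n,[(np.round(x['position'],1),round(x['p'],2),onz(n,x['position'],.072 if 'grip' in q else 0)) for x in r])
        if r:P[q,n]=r[0]['position']
    if (q,'scene') in P and (q,'side') in P: print('  tri',tri('scene',P[q,'scene'],'side',P[q,'side']))
s=manip.sense();print(s)
E
python3 a.py
```

```text
scene (np.float64(371.84446327365714), 320.6964820773507, 197.43065685953746, array([[-0.839 , -0.3637,  0.4048,  0.089 ],
       [-0.5438,  0.5876, -0.5991,  0.5286],
       [-0.0199, -0.7228, -0.6908,  0.748 ],
       [ 0.    ,  0.    ,  0.    ,  1.    ]]))
side (np.float64(424.6096752261431), 319.6484490464627, 197.99780901439965, array([[-0.8211, -0.2924,  0.4902,  0.0848],
       [-0.5703,  0.3841, -0.7261,  0.5825],
       [ 0.024 , -0.8758, -0.4821,  0.4962],
       [ 0.    ,  0.    ,  0.    ,  1.    ]]))
flush_unit scene [(array([321. , 187.4]), 0.65, array([ 0.5502, -0.1571,  0.    ]))]
flush_unit side [(array([326.1, 204.2]), 0.81, array([ 0.5599, -0.1491,  0.    ]))]
  tri (array([ 0.5581, -0.1578, -0.004 ]), np.float64(0.012420872224548353))
flush_knob_grip scene [(array([338.9, 180.7]), 0.82, array([ 0.4787, -0.1401,  0.072 ]))]
flush_knob_grip side [(array([357. , 185.5]), 0.79, array([ 0.4832, -0.153 ,  0.072 ]))]
  tri (array([ 0.4684, -0.1239,  0.0886]), np.float64(0.001608170864588596))
vacuum_unit scene [(array([245.7, 251.1]), 0.8, array([0.5821, 0.146 , 0.    ]))
[... 837 characters left out ...]
([359.2, 158.1]), 0.51, array([ 0.5215, -0.3421,  0.    ]))]
dropper_bottle side [(array([377.8, 178. ]), 0.48, array([ 0.5288, -0.35  ,  0.    ]))]
  tri (array([ 0.5159, -0.327 ,  0.0125]), np.float64(0.003552124477565812))
{'t': 0.8, 'q': array([-1.2875,  0.5274,  1.4327, -0.    ,  1.1814, -0.1785]), 'qd': array([-0.0004, -0.    ,  0.0005, -0.0006, -0.0002,  0.0012]), 'tau': array([  0.0007, -44.2245, -17.8416,  -0.    ,   0.0007,   0.    ]), 'tcp_pos': array([ 0.2785, -0.5595,  0.2313]), 'tool_rot': array([ 0.9735,  0.2289, -0.    ,  0.    ]), 'force': array([0.9409, 0.1709, 0.6342]), 'ft_torque': array([ 0.0163,  0.0636, -0.0112]), 'gripper_force': 0.0, 'finger_gap': 1.0005707412661002}
```

View pics/scene0.png

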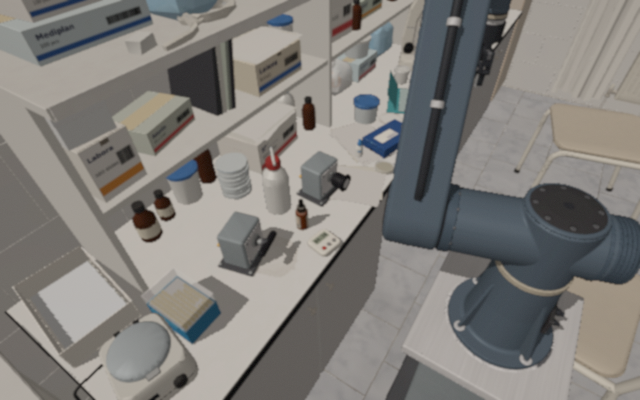

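View pics/side0.png

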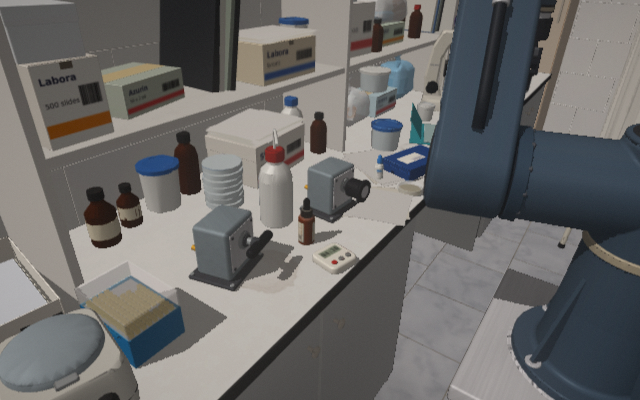

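The scene picture shows the flush unit (round knob) around (320,180). It is right of the vacuum unit (240,240), with the brown bottle between them at (301,215) and the timer at (323,243). The side view agrees, with the knob at (357,187), the dish at (410,188) and the dropper bottle at (379,165). I'll move over to look with the wrist camera.

step_arm:
  targets: "26 -25 -3 3; 51 -51 -5 6; 77 -76 -8 9; 103 -101 -10 12; 128 -127 -13 15; 154 -152 -15 18; 180 -177 -18 21; 205 -203 -20 24; 231 -228 -23 27; 257 -253 -25 30; 282 -279 -28 33; 308 -304 -30 36"
  gripper: 0
  squeeze: 60

```text
t: 2.0
tcp_pos: [0.4191, -0.1488, 0.2618]
tool_rot: [0.996, -0.084, 0.0, 0.0]
force: [1.5, 0.1, 0.5]
finger_gap: 1.002
gripper_force: 0.0
```

```bash
cat > b.py <<'E'
from h import *
import sys
np.set_printoptions(precision=4,suppress=True)
k=sys.argv[1]
s=manip.sense(); print(s['t'],s['tcp_pos'],s['tool_rot'],np.abs(s['qd']).max())
im=manip.snapshot('wrist'); cv2.imwrite(f'pics/wrist{k}.png',im[:,:,::-1])
print(cam('wrist'))
for q,z in(('flush_unit',0),('flush_knob_grip',.072),('petri_dish',0),('lab_timer',0),('dropper_bottle',0)):
    r=manip.mark_of('wrist',q)[:2]
    print(q,[(np.round(x['position'],1),round(x['p'],2),onz('wrist',x['position'],z)) for x in r])
m=manip.masks_of('wrist','flush_unit')
if m: cv2.imwrite(f'pics/m{k}.png',m[0]['pixels'].astype(np.uint8)*255)
E
python3 b.py 1
```

```text
2.0 [ 0.4191 -0.1488  0.2618] [ 0.9964 -0.0844  0.0004  0.0002] 1.311759719094938
(np.float64(300.456898206599), 314.1130129432441, 198.18558296584547, array([[-0.1668, -0.9484, -0.2697,  0.4881],
       [-0.986 ,  0.1596,  0.0488, -0.1558],
       [-0.0033,  0.2741, -0.9617,  0.4049],
       [ 0.    ,  0.    ,  0.    ,  1.    ]]))
flush_unit [(array([294.8,  67.6]), 0.93, array([ 0.5447, -0.1422,  0.    ]))]
flush_knob_grip [(array([296.3, 120.8]), 0.94, array([ 0.4823, -0.1394,  0.072 ]))]
petri_dish [(array([449.6, 137.1]), 0.61, array([ 0.4275, -0.3332,  0.    ])), (array([188.7, 118.5]), 0.5, array([0.5068, 0.001 , 0.    ]))]
lab_timer [(array([189.6, 183.9]), 0.72, array([0.4223, 0.023 , 0.    ]))]
dropper_bottle [(array([461.4,  49.3]), 0.92, array([ 0.531 , -0.3532, -0.    ]))]
```

View pics/wrist1.png

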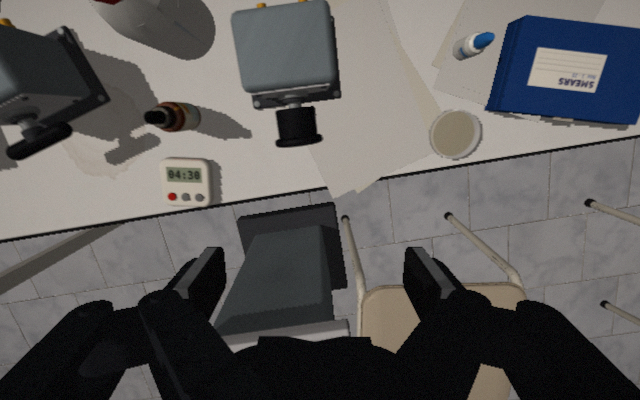

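The wrist view shows the knob at (297,125), the flush box above it, the dish at (455,133) and the timer at (187,182). I took it while the arm was still settling, so I'll retake it at rest, zoomed in.

```bash
python3 b.py 2; python3 -c "
import cv2
i=cv2.imread('pics/wrist2.png')[0:170,200:370];cv2.imwrite('pics/c2.png',cv2.resize(i,None,fx=3.5,fy=3.5,interpolation=2))"
```

```text
2.35 [ 0.4187 -0.1512  0.2613] [ 0.9965 -0.0837  0.0001  0.0003] 0.008015491890043016
(np.float64(300.456898206599), 314.1130129432441, 198.18558296584547, array([[-0.167 , -0.948 , -0.271 ,  0.4873],
       [-0.986 ,  0.1609,  0.0447, -0.1625],
       [ 0.0012,  0.2747, -0.9615,  0.4042],
       [ 0.    ,  0.    ,  0.    ,  1.    ]]))
flush_unit [(array([290.5,  63. ]), 0.75, array([ 0.55  , -0.1438,  0.    ]))]
flush_knob_grip [(array([292.9, 123.1]), 0.78, array([ 0.48  , -0.1384,  0.072 ]))]
petri_dish [(array([447.5, 139.1]), 0.65, array([ 0.4239, -0.3311,  0.    ]))]
lab_timer [(array([187.8, 185.2]), 0.9, array([0.4209, 0.0258, 0.    ]))]
dropper_bottle [(array([460.1,  50.8]), 0.96, array([ 0.5289, -0.351 ,  0.    ])), (array([56.3, 80.1]), 0.68, array([0.5796, 0.1508, 0.    ]))]
```

View pics/c2.png

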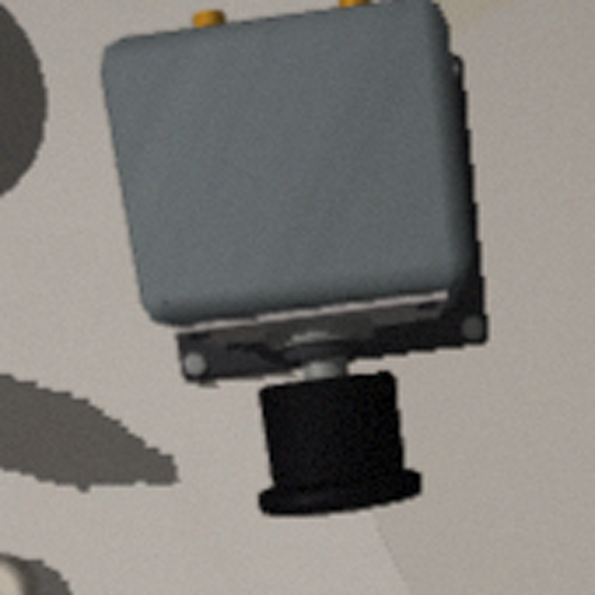

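The zoom shows the knob barrel, with the flange front edge running from (262,512) to (420,490) in crop pixels. The foot screws are at (195,363) and (474,328).

```bash
python3 -c "
from h import *
np.set_printoptions(precision=4,suppress=True)
for nm,a,b,z in(('flangemid',(258,500),(421,480),.072),('barrelrear',(260,390),(395,373),.072),('paneltop',(180,332),(447,293),.105),('bolts',(195,363),(474,328),.01),('barrelL',(268,470),(260,390),.072),('barrelR',(406,470),(395,375),.072),('sideL',(148,300),(104,60),.108),('sideR',(466,265),(432,5),.108)):
  A,B=[onz('wrist',(200+p[0]/3.5,p[1]/3.5),z) for p in(a,b)]
  d=B-A; print(nm,A,B,'mid',(A+B)/2,'len',np.linalg.norm(d),'ang',np.degrees(np.arctan2(d[1],d[0])))
"
```

```text
flangemid [ 0.463  -0.1132  0.072 ] [ 0.4605 -0.1643  0.072 ] mid [ 0.4617 -0.1387  0.072 ] len 0.051202471085889885 ang -92.69970570395543
barrelrear [ 0.4952 -0.1205  0.072 ] [ 0.4932 -0.1617  0.072 ] mid [ 0.4942 -0.1411  0.072 ] len 0.0412676323867774 ang -92.70877119132508
paneltop [ 0.5127 -0.1063  0.105 ] [ 0.5105 -0.1788  0.105 ] mid [ 0.5116 -0.1426  0.105 ] len 0.07247382531019583 ang -91.76036692968994
bolts [ 0.5096 -0.0917  0.01  ] [ 0.5047 -0.1918  0.01  ] mid [ 0.5072 -0.1418  0.01  ] len 0.10026011954716482 ang -92.79217294597974
barrelL [ 0.4714 -0.1181  0.072 ] [ 0.4952 -0.1205  0.072 ] mid [ 0.4833 -0.1193  0.072 ] len 0.023856057445979757 ang -5.708718191680657
barrelR [ 0.4643 -0.1602  0.072 ] [ 0.4927 -0.1616  0.072 ] mid [ 0.4785 -0.1609  0.072 ] len 0.02836273245556229 ang -2.745075070343916
sideL [ 0.5217 -0.1003  0.108 ] [ 0.5784 -0.1025  0.108 ] mid [ 0.5501 -0.1014  0.108 ] len 0.056801264709152165 ang -2.205559950661146
sideR [ 0.5162 -0.1846  0.108 ] [ 0.5767 -0.1852  0.108 ] mid [ 0.5465 -0.1849  0.108 ] len 0.06049610995995034 ang -0.6101211824360674
```

step_arm:
  targets: "20 -7 20 -3; 40 -14 50 -5; 57 -21 80 -6.8; 57 -21 105 -6.8; 57 -21 105 -6.8; 57 -21 105 -6.8; 57 -21 105 -6.8"

```text
t: 3.4
tcp_pos: [0.4791, -0.1394, 0.1576]
tool_rot: [1.0, -0.024, 0.001, 0.001]
force: [0.0, 0.7, 0.2]
finger_gap: 0.999
gripper_force: 0.0
```

```bash
python3 b.py 3
```

```text
3.4 [ 0.4791 -0.1394  0.1576] [ 0.9997 -0.0241  0.001   0.0006] 0.01323912967999433
(np.float64(300.456898206599), 314.1130129432441, 198.18558296584547, array([[-0.0479, -0.9611, -0.2722,  0.5483],
       [-0.9988,  0.0468,  0.0108, -0.1421],
       [ 0.0023,  0.2724, -0.9622,  0.3009],
       [ 0.    ,  0.    ,  0.    ,  1.    ]]))
flush_unit [(array([313.8, 114.2]), 0.64, array([ 0.5473, -0.1424,  0.    ]))]
flush_knob_grip [(array([313.9, 201.8]), 0.64, array([ 0.4805, -0.1391,  0.072 ]))]
petri_dish [(array([499.3, 218.7]), 0.91, array([ 0.4309, -0.3339,  0.    ]))]
lab_timer [(array([164.4, 236.3]), 0.91, array([0.4281, 0.0247, 0.    ]))]
dropper_bottle [(array([529.3, 122.9]), 0.69, array([ 0.5286, -0.3506,  0.    ]))]
```

View pics/wrist3.png

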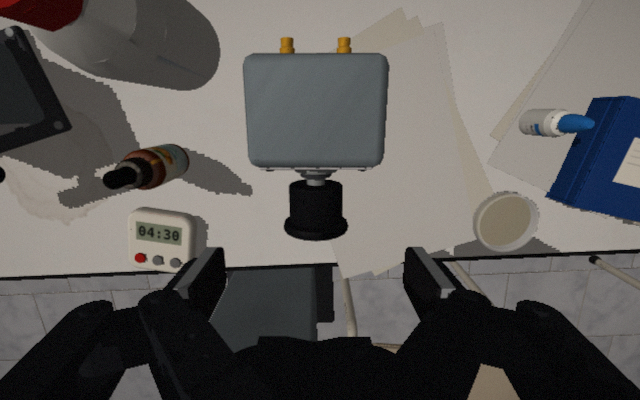

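The tool is now square to the unit. The knob is centred between the fingers at (315,208) and nothing lies in the fingers' path. I'll descend and grip.

step_arm:
  targets: "0 0 30 0; 0 0 60 0; 0 0 85 0; 0 0 98 0; 0 0 104 0; 0 0 104 0; 0 0 104 0"

```text
t: 4.45
tcp_pos: [0.4789, -0.1391, 0.0528]
tool_rot: [1.0, -0.024, 0.001, 0.0]
force: [-0.2, -0.0, -0.1]
finger_gap: 1.001
gripper_force: 0.0
```

step_arm:
  targets: "0 0 0 0; 0 0 0 0; 0 0 0 0; 0 0 0 0; 0 0 0 0; 0 0 0 0; 0 0 0 0; 0 0 0 0; 0 0 0 0; 0 0 0 0"
  gripper: 1
  squeeze: 60

```text
t: 5.45
tcp_pos: [0.4788, -0.1405, 0.0535]
tool_rot: [1.0, -0.023, 0.001, 0.002]
force: [-4.3, -5.0, 6.5]
finger_gap: 0.476
gripper_force: 59.5
```

Gripped at about 41 mm. Now the pull.

step_arm:
  targets: "-4 0 0 0; -8 0 0 0; -12 0 0 0; -16 0 0 0; -20 0 0 0; -24 0 0 0; -27 0 0 0; -28 0 0 0; -28 0 0 0; -28 0 0 0; -28 0 0 0"

```text
t: 6.55
tcp_pos: [0.4507, -0.1392, 0.0535]
tool_rot: [1.0, -0.023, 0.001, 0.001]
force: [-2.5, -6.0, 9.6]
finger_gap: 0.474
gripper_force: 61.2
```

Now release and wait, then check with the wrist camera.

step_arm:
  targets: "0 0 0 0; 0 0 0 0; 0 0 0 0; 0 0 0 0; 0 0 0 0; 0 0 0 0; 0 0 0 0; 0 0 0 0; 0 0 0 0; 0 0 0 0; 0 0 0 0; 0 0 0 0"
  gripper: 0

```text
t: 7.75
tcp_pos: [0.4505, -0.1375, 0.0523]
tool_rot: [1.0, -0.024, -0.0, -0.0]
force: [-0.0, 0.8, -0.6]
finger_gap: 1.0
gripper_force: 0.0
```

step_arm:
  targets: "0 0 0 0; 0 0 0 0; 0 0 0 0; 0 0 0 0; 0 0 0 0; 0 0 0 0; 0 0 0 0; 0 0 0 0; 0 0 0 0; 0 0 0 0; 0 0 0 0; 0 0 0 0"

```text
t: 8.95
tcp_pos: [0.4505, -0.1375, 0.0523]
tool_rot: [1.0, -0.024, 0.0, 0.0]
force: [-0.8, 0.4, -0.4]
finger_gap: 0.998
gripper_force: 0.0
```

```bash
python3 b.py 4
```

```text
8.95 [ 0.4505 -0.1375  0.0523] [ 0.9997 -0.0239  0.      0.    ] 0.0023861980462779493
(np.float64(300.456898206599), 314.1130129432441, 198.18558296584547, array([[-0.0475, -0.9604, -0.2746,  0.5201],
       [-0.9989,  0.046 ,  0.0121, -0.1403],
       [ 0.001 ,  0.2749, -0.9615,  0.1953],
       [ 0.    ,  0.    ,  0.    ,  1.    ]]))
flush_unit [(array([315.9,  62.4]), 0.8, array([ 0.5487, -0.143 ,  0.    ]))]
flush_knob_grip [(array([315.7, 266.1]), 0.85, array([ 0.4526, -0.138 ,  0.072 ]))]
petri_dish [(array([597. , 229.8]), 0.68, array([ 0.432, -0.334,  0.   ]))]
lab_timer [(array([ 92.7, 259.8]), 0.71, array([0.426, 0.023, 0.   ]))]
dropper_bottle []
```

View pics/wrist4.png

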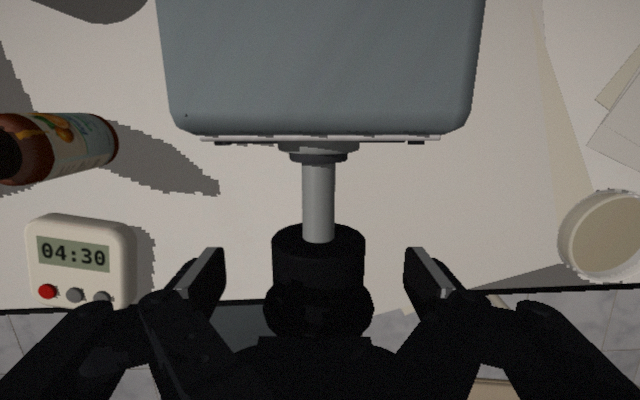

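The picture shows the knob standing out: the stem is exposed from (318,160) to (318,240), and the open fingers are clear on both sides. After a short extra wait I'll regrip and push it in.

step_arm:
  targets: "0 0 0 0; 0 0 0 0; 0 0 0 0; 0 0 0 0; 0 0 0 0"

```text
t: 9.8
tcp_pos: [0.4505, -0.1375, 0.0523]
tool_rot: [1.0, -0.024, -0.0, 0.0]
force: [-0.6, -0.1, 0.0]
finger_gap: 1.0
gripper_force: 0.0
```

step_arm:
  targets: "0 0 0 0; 0 0 0 0; 0 0 0 0; 0 0 0 0; 0 0 0 0; 0 0 0 0; 0 0 0 0; 0 0 0 0; 0 0 0 0; 0 0 0 0"
  gripper: 1

```text
t: 10.8
tcp_pos: [0.4504, -0.1392, 0.053]
tool_rot: [1.0, -0.023, 0.0, 0.001]
force: [-4.8, -6.8, 5.3]
finger_gap: 0.473
gripper_force: 59.7
```

step_arm:
  targets: "4 0 0 0; 8 0 0 0; 12 0 0 0; 16 0 0 0; 20 0 0 0; 24 0 0 0; 28 0 0 0; 29 0 0 0; 29 0 0 0; 29 0 0 0; 29 0 0 0"

```text
t: 11.9
tcp_pos: [0.4784, -0.1404, 0.0529]
tool_rot: [1.0, -0.023, -0.001, 0.001]
force: [-6.3, -9.3, 8.5]
finger_gap: 0.476
gripper_force: 60.7
```

step_arm:
  targets: "0 0 0 0; 0 0 0 0; 0 0 0 0; 0 0 0 0; 0 0 0 0; 0 0 0 0; 0 0 0 0; 0 0 0 0; 0 0 0 0; 0 0 0 0"
  gripper: 0

```text
t: 12.9
tcp_pos: [0.4795, -0.1389, 0.0523]
tool_rot: [1.0, -0.024, 0.0, 0.0]
force: [-0.7, -0.6, -0.2]
finger_gap: 1.001
gripper_force: 0.0
```

step_arm:
  targets: "0 0 -10 0; 0 0 -25 0; 0 0 -45 0; 0 0 -70 0; 0 0 -95 0; 0 0 -105 0; 0 0 -105 0; 0 0 -105 0; 0 0 -105 0"

```text
t: 13.8
tcp_pos: [0.4787, -0.1385, 0.1563]
tool_rot: [1.0, -0.024, -0.001, -0.001]
force: [0.0, 0.8, -0.0]
finger_gap: 1.002
gripper_force: 0.0
```

```bash
python3 b.py 5
```

```text
13.8 [ 0.4787 -0.1385  0.1563] [ 0.9997 -0.024  -0.0011 -0.0006] 0.007831570765700827
(np.float64(300.456898206599), 314.1130129432441, 198.18558296584547, array([[-0.0476, -0.9597, -0.2768,  0.5486],
       [-0.9989,  0.0457,  0.0133, -0.1415],
       [-0.0002,  0.2771, -0.9608,  0.299 ],
       [ 0.    ,  0.    ,  0.    ,  1.    ]]))
flush_unit [(array([314.6, 112.1]), 0.59, array([ 0.5481, -0.142 ,  0.    ]))]
flush_knob_grip [(array([317.8, 199.6]), 0.9, array([ 0.4821, -0.1413,  0.072 ])), (array([314.2, 111.9]), 0.52, array([ 0.5486, -0.1417,  0.072 ]))]
petri_dish [(array([498. , 218.9]), 0.59, array([ 0.4307, -0.3308,  0.    ]))]
lab_timer [(array([168.1, 238. ]), 0.87, array([0.4258, 0.0216, 0.    ]))]
dropper_bottle [(array([534.7, 119.1]), 0.97, array([ 0.5322, -0.3542,  0.    ])), (array([174.7, 159.2]), 0.28, array([ 0.5102, -0.0004, -0.    ]))]
```

View pics/wrist5.png

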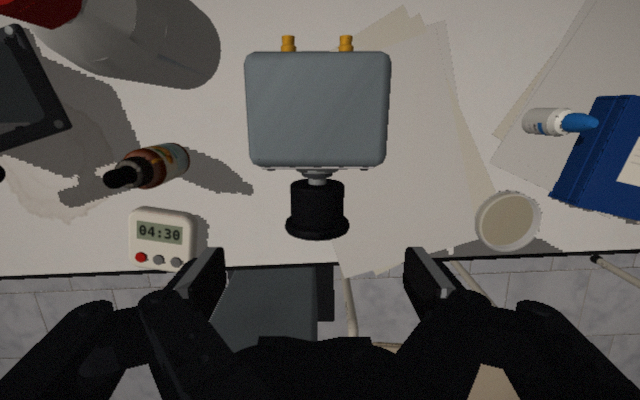

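The view matches the one before the pull: the knob is home at (317,210), the bystanders have not moved, and the gripper is clear of everything.

```bash
python3 -c "
from station import manip
print(manip.sign_off())"
```

```text
the job is handed in; nothing more can be done
None
```

I pulled the round knob out, left it standing free for over two seconds, pushed it fully home and handed the job in; the last wrist view showed the knob in and the nearby items unmoved, and I never went near the bar handle.

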